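# Snap the axle clip onto a mower caster wheel

## Robot

A 6-joint arm with a two-finger parallel gripper is mounted at the origin on the work surface. World frame = base frame: x ahead of the robot, y to its left, z up, the work surface at z = 0. Lengths are in mm, angles in degrees, forces in N, time in s.
With the tool pointing down it reaches from about 400 to 925 mm from the base axis. Payload 12.5 kg.
Tool frame: the origin (TCP) lies midway between the tips of the shut fingers; the grasp point (between the pads) lies hold_point_z behind it (hold_point_z is the distance from the TCP to the grasp point, in mm); y points along the fingers, z is the direction in which the jaws open and shut, and the axes are right-handed (so a half turn about y gives the same grasp; the last joint's range is limited). The gripper opens to 95 mm and grips with 3 to 60 N. Pads are 20 mm wide; open, the fingers measure 119 mm over their backs; the gripper's body (75 mm by 180 mm) begins 59 mm behind the grasp point.
Start: joints at [59.267, 28.126, 89.318, -0, 62.55, -6.05], TCP at [260.985, 567.92, 214.661] pointing down, gripper open.
Joint ranges: [-177.58, 177.58], [-47.91, 125.51], [2.72, 160], [-65.01, 245.01], [3.68, 167.84], [-153.87, 153.87]. Speed limits (degrees/s): [127.2, 127.2, 159.86, 180, 180, 180].

## Interface

Orientations are given as a 3x3 rotation matrix whose columns are the frame's x, y, z axes.
In Python, from workcell import * gives the robot as it stands.
- The arm moves only by the shell command python3 -m crank 'ROWS' [OPENING] [FORCE]. ROWS is JSON, a list of rows, each a list of 4 numbers: the shift along the tool's x, y, z in mm, then the turn about the tool's y in degrees. In form: [[x, y, z, roll], ...]. A call has 1 to 20 rows; each row shifts and turns the pose as measured when the row begins, along the tool's axes as they then stand; what a row does not reach is not made up. A row lasts 1/10 s, in which the tool goes at most 50 mm and 8.59 degrees, less where a joint would pass 70% of its speed; a pose out of reach is approached as far as the arm can. A call with a gripper value outside its range is refused whole. OPENING is the finger opening in mm, from 0 to 95.1, set as the call begins (- or left out, the last holds). The fingers move at their own pace and stop on an object; FORCE is the grip in N (left out, the last holds). Time passes only in rows, so rows that do not move let the fingers close. It gives the time, the measured TCP pose, the force and the opening at its end, in the units of the state.
- state(): the state, without advancing time (a new reading comes with each control period).
- get_image(name): name is "scene" or "top" or "wrist"; returns (picture, depth): 480x640x3 uint8, blue, green, red; 480x640 float32, mm along the optical axis (not along the pixel's ray), 0 where there is no reading.
- calibration(name): a dict with "vertical_fov" (degrees; the focal length in pixels is half the picture's height over the tangent of half this angle, whatever the lens; pixels are square), "cx", "cy" (the principal point, pixels), "extrinsics" (4x4, takes a point from world to camera coordinates). Camera axes: x right, y up, looking along -z (the intrinsics and any distortion apply to the point x, -y, -z); pixel columns grow to the right and rows downward; lengths in mm; the calibration is good to about 2 mm. A picture is of the moment at which its call begins: read the wrist's pose just before it. calibration takes no time and is no camera call; for the wrist camera it gives the pose at the moment of the call.
- finish_job(): hands the job in, once; it reports no verdict.
The state is a dict: "clock": time; "qpos": joint angles; "joint_velocities": joint speeds; "tau": joint torques, N m; "ee_pos": TCP position; "tool_rot": TCP orientation; "force": force on the tool from outside, world axes, zero at the start; "ft_torque": the same for the moment, N m; "finger_gap": finger opening in mm.
Only numpy, scipy, OpenCV 4.12 (cv2) and the standard library are available. Lean on these libraries where they do the work, as an engineer would, in place of code of your own. Each camera call takes 0.05 s, during which the arm holds its last target.

## Task

Take the fork tool from its wooden cradle and use its prongs to push the horseshoe clip, which lies on the wheel's steel face, sideways into the groove under the axle's head until it snaps fully home. Push gently, stop as soon as it is home, and keep the hand itself off the clip. Then lay the fork tool back in its cradle and let go, leaving the other things on the bench alone.

Things in the scene. Friction and masses are not known exactly. Their poses are not given: they have to be found in the camera images.
- wheel: Mower caster wheel lying flat, fixed on the bench: black tyre 232 mm across; flat steel face 180 mm across on top, 60 mm above the origin (tyre's shoulder 3 mm lower). Origin: centre of the underside. x axis: the direction in which the clip must be pushed; the clip lies on the -x side of the axle, which stands up in the middle.
- axle_groove (a point): Point on the axle's axis at the level of the steel face, the bottom of the groove (axes as the wheel's). The groove is 8 mm high. In it the axle has two flats 20 mm apart from x = -6 to +6 mm, and tapers (25 degrees a side) to an 11 mm wide nose ending at x = -16 mm.
- axle_top (a point): Centre of the top of the axle's round steel head (29 mm across, 16 mm tall, top 24 mm above the face). The axle stands loose in a slotted hole with up to 16 mm of play along the wheel's x: it starts anywhere in it, and a push of some 3 N shifts it until it bears hard, at a place not known beforehand, so where the clip ends is only found by feel.
- clip: Dark steel horseshoe clip, 75 g, loose and flat on the wheel's face; plate 6 mm thick. Origin: on the underside, at the point that meets point axle_groove when home. x axis points out of the mouth. It takes about 4 to 9 N to push on and resists until the last 1 to 2 mm, then snaps and cannot come back. Once home it stops hard; over 16 N from the tool spoils it.
- clip_lip (a point): Middle of the rear face of the clip's upright back lip, where the prongs push (lip 40 mm wide, 14 mm tall; this point is 22 mm behind and 7 mm above the clip's origin; axes as the clip's). From the lip's middle a tail 14 mm wide and 10 mm tall reaches 8 mm further back; it fits between the prongs.
- clip_mouth (a point): Middle of the clip's opening, 9 mm ahead of its origin. Here a round bump inside each of the two sprung legs leaves 15 mm, to be spread to 20 mm over the axle's flats and to close behind them. The legs are 35 mm over their outsides and flare to tips at x = +18 mm from the clip's origin.
- fork: Fork tool, about 240 g: black handle 100 mm long of 24 x 24 mm square section along x, steel shank and two-pronged fork in front. Origin: on the handle's centre line, middle of the gripping place, 52 mm long between low side ridges (32 mm wide). Handle from x = -52 to +48 mm. z is up as it lies in the cradle and in use.
- fork_tips (a point): Midpoint between the prongs' tips: 114 mm ahead of and 14 mm below the fork tool's origin. Prongs 6 mm thick (z), 6.5 mm wide, slot between them 19 mm wide and 16 mm deep.
- cradle: fixed wooden cradle on the bench: base plate 112 x 76 x 8 mm and two 8 mm thick uprights at x = -40 and +40 mm, each with a notch open at the top (29 mm wide, floor 43 mm above the bench, sides flaring out from 54 to 70 mm height). Origin: centre of the underside. The handle rests in both notches, along the cradle's x axis, fork towards +x.
- cradle_seat (a point): where the fork tool's origin lies when it rests properly in the cradle: 55 mm above the cradle's origin; axes as the cradle's.
- grease_tin: bystander: closed tin, 68 mm across, 55 mm tall, standing on the bench
- spacer: bystander: aluminium ring 60 mm across, 30 mm tall, standing on the bench
- wrench: bystander: steel wrench lying on the bench
Mind the look-alikes: they are no part of the job. Several things have the shape of the fork; the one meant has the colours described above.

How it is judged (in metres and radians):
On the way, in this order (a step that is already met when the one before it is completed fails the run):
1. the fork tool is lifted out of the cradle (contact force between fork and cradle below 0.05 N and distance between fork and cradle_seat above 0.04 m), for 0.1 s.
2. the held fork pushes the clip (contact force between fork and clip above 0.5 N and contact force between the fingers and fork above 2 N), for 0.1 s.
3. the clip is home on the axle, within 2 mm (distance between clip and axle_groove below 0.002 m and angle between clip's own z axis and vertical below 0.1 rad), for 0.2 s.
At the end, for the whole second after the job is handed in: The clip lies flat in the groove, its origin within 2 mm of the axle's axis; the fork tool rests in both notches of its cradle, released and still, within 12 mm of its seat lengthwise, level and in line within 0.1 rad (horizontal distance between clip and axle_groove below 0.002 m and height (world z) of clip between 0.057 and 0.064 m and angle between each of clip, fork's own z axis and vertical below 0.1 rad and distance between fork and cradle_seat below 0.012 m and z of fork in the frame of cradle_seat between -0.003 and 0.003 m and angle between the x axis of fork and the x axis of cradle, either way round below 0.1 rad and linear speed of each of fork, clip below 0.02 m/s); the robot touches nothing.
It fails at once if the tool pushes the clip with more than 16 N (contact force between fork and clip above 16 N).
It fails at once if the hand touches the clip (contact force between any of the fingers, the arm and clip above 0.5 N).
It fails at once if the tool or the hand bears on the wheel or axle with more than 30 N (contact force between any of fork, the fingers, the arm and wheel above 30 N).
It fails at once if a bystander is moved by more than 15 mm (distance of any of grease_tin, spacer, wrench from where it was at the start of the episode above 0.015 m).
It also fails if it takes over 61 s, if anything falls off the work surface, if the arm or the gripper's body presses on something with over 40 N, if the wrist force passes 120 N, or if a joint passes its speed limit or range.

## Working session

There is one attempt and no reset: what is moved stays moved. The work goes in short steps, Python scripts to look and compute and a shell command to move; the robot and the scene stay as the last step left them, time stands still between calls to the robot, and variables do not carry over. Pictures are saved under pics/ and viewed, and the job is handed in when it is done.

```bash
ls; mkdir -p pics
cat > h.py <<'E'
from workcell import *
import numpy as np, cv2
np.set_printoptions(precision=2,suppress=True)
def cam(name):
    c=calibration(name); return c
def shot(name,fn):
    c=calibration(name); im,d=get_image(name)
    cv2.imwrite('pics/%s.png'%fn,im); np.savez('pics/%s.npz'%fn,im=im,d=d,E=np.array(c['extrinsics']),c=np.array([c['vertical_fov'],c['cx'],c['cy']]))
    return im,d,c
def load(fn):
    z=np.load('pics/%s.npz'%fn); return z['im'],z['d'],z['E'],z['c']
def crop(fn,x0,y0,x1,y1,s,out):
    im=load(fn)[0][y0:y1,x0:x1]; cv2.imwrite('pics/%s.png'%out,cv2.resize(im,None,fx=s,fy=s,interpolation=cv2.INTER_CUBIC))
def px2w(fn,u,v,z=None):
    im,d,E,c=load(fn); f=240/np.tan(np.radians(c[0]/2))
    r=np.array([(u-c[1])/f,-(v-c[2])/f,-1.]); R=E[:3,:3];t=E[:3,3]
    o=-R.T@t; dr=R.T@r
    if z is None:
        dd=np.median(d[int(v)-1:int(v)+2,int(u)-1:int(u)+2]); return o+dr*dd
    return o+dr*(z-o[2])/dr[2]
def w2px(fn,p):
    im,d,E,c=load(fn); f=240/np.tan(np.radians(c[0]/2))
    q=E[:3,:3]@np.array(p)+E[:3,3]; return c[1]+f*q[0]/-q[2], c[2]-f*q[1]/-q[2]
E
python3 - <<'E'
from h import *
s=state(); print({k:np.array(v) for k,v in s.items()})
for n in ['scene','top','wrist']:
    im,d,c=shot(n,n+'0'); print(n,{k:(np.array(v) if not isinstance(v,str) else v) for k,v in c.items()})
import workcell; print([x for x in dir(workcell) if x[0]!='_'])
E
```

```text
pics
{'clock': array(0.), 'qpos': array([59.27, 28.17, 89.35,  0.  , 62.55, -6.05]), 'joint_velocities': array([-0.  ,  0.01, -0.01,  0.01,  0.  , -0.01]), 'tau': array([  0.  , -61.26, -25.82,   0.07,   0.05,  -0.  ]), 'ee_pos': array([260.83, 567.69, 214.04]), 'tool_rot': array([[ 0.91, -0.  ,  0.42],
       [-0.42, -0.  ,  0.91],
       [-0.  , -1.  , -0.  ]]), 'force': array([0.27, 0.47, 0.22]), 'ft_torque': array([0.01, 0.03, 0.  ]), 'finger_gap': array(95.08)}
scene {'vertical_fov': array(50.84), 'cx': array(318.39), 'cy': array(236.86), 'extrinsics': array([[    0.84,     0.54,    -0.01,  -534.57],
       [   -0.39,     0.64,     0.66,   159.46],
       [    0.37,    -0.56,     0.75, -1262.17],
       [    0.  ,     0.  ,     0.  ,     1.  ]])}
top {'vertical_fov': array(54.41), 'cx': array(321.73), 'cy': array(229.12), 'extrinsics': array([[   -0.01,    -1.  ,    -0.01,    16.86],
       [    0.99,    -0.01,     0.14,  -619.74],
       [   -0.14,    -0.01,     0.99, -1024.53],
       [    0.  ,     0.  ,     0.  ,     1.  ]])}
wrist {'vertical_fov': array(70.55), 'cx': array(311.7), 'cy': array(242.3), 'extrinsics': array([[   0.42,    0.91,   -0.  , -624.59],
       [  -0.88,    0.4 ,   -0.25,   28.22],
       [  -0.23,    0.11,    0.97, -390.  ],
       [   0.  ,    0.  ,    0.  ,    1.  ]])}
['IKError', 'calibration', 'finish_job', 'get_image', 'hold_point_z', 'state']
```

View pics/top0.png

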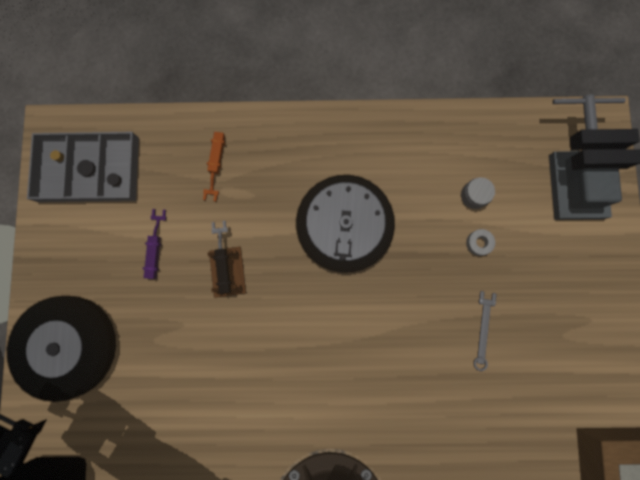

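View pics/scene0.png

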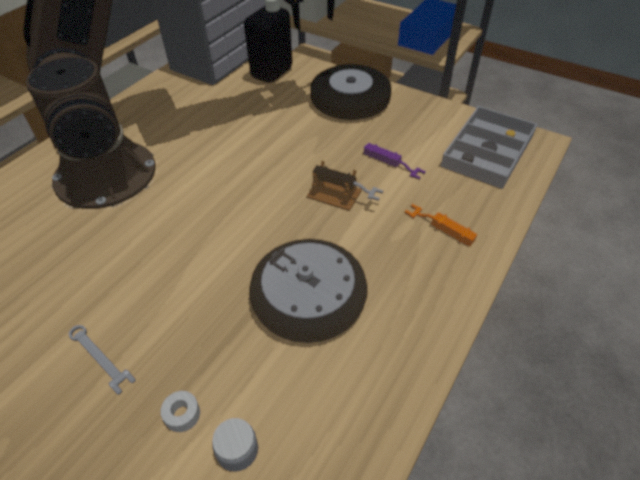

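View pics/wrist0.png

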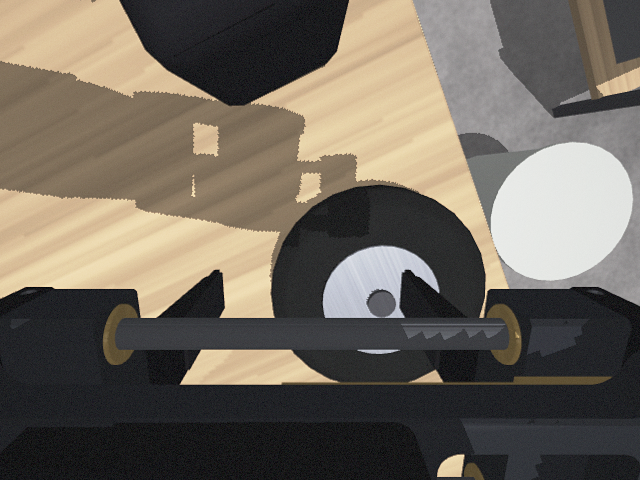

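Look-alikes in the top view are the purple fork (152,250), the orange fork (215,160) and the black-handled one in the wooden cradle (223,268). I choose the black one and will check it in a crop.

Run:
```python
from h import *
crop('top0',185,205,265,305,6,'c1'); crop('top0',285,165,405,285,5,'c2')
print(hold_point_z)
for n,u,v,z in [('handle rear',223,293,67),('handle front',223,250,67),('tips',219,225,47),('wheel l',316,222,60),('axle',346,221,84),('clip',343,250,66)]:
    print(n,px2w('top0',u,v,z),px2w('top0',u,v))
im,d,E,c=load('top0'); print((d==0).mean())
```

```text
18.8
handle rear [477.45 227.98  67.  ] [477.46 228.38  65.14]
handle front [572.5  229.71  67.  ] [572.41 229.52  67.87]
tips [632.17 244.33  47.  ] [639.45 255.     0.41]
wheel l [634.1   21.75  60.  ] [634.09  21.75  60.08]
axle [631.62 -44.98  84.  ] [631.1  -44.83  87.26]
clip [569.18 -37.87  66.  ] [569.74 -38.09  60.33]
0.004169921875
```

View pics/c1.png

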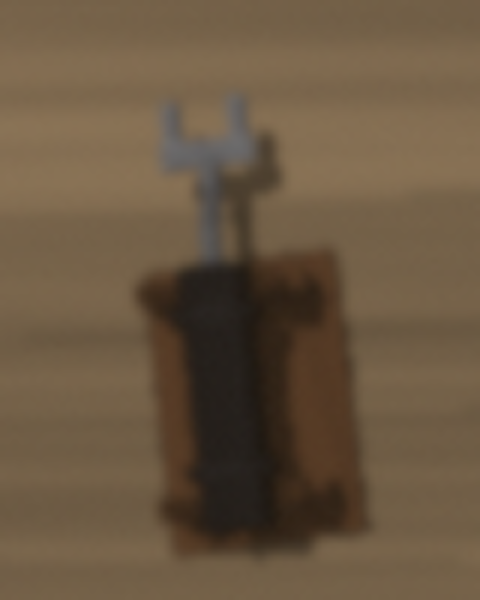

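View pics/c2.png

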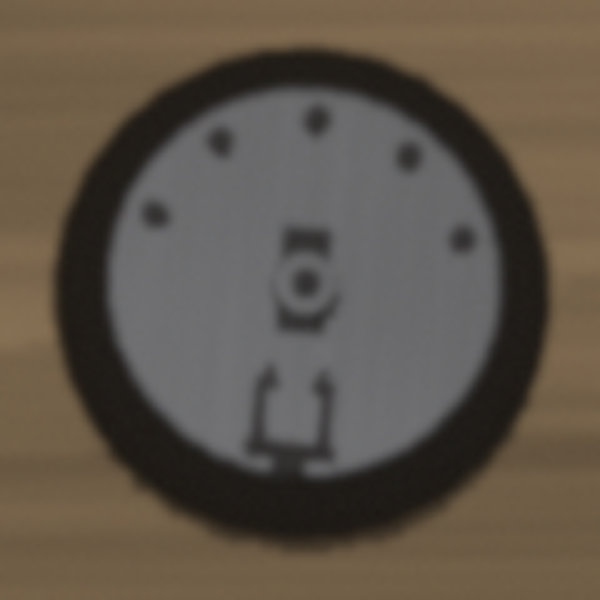

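Run:
```python
from h import *
s=state(); R=np.array(s['tool_rot']);p=np.array(s['ee_pos'])
E=load('wrist0')[2]; o=-E[:3,:3].T@E[:3,3]; print('cam in tool',R.T@(o-p), 'axes',R.T@E[:3,:3].T)
a=px2w('top0',185+234/6,205+530/6,67); b=px2w('top0',185+214/6,205+268/6,67); t=px2w('top0',185+203/6,205+100/6,44)
print(a,b,t,np.linalg.norm(b-a)); 
for q,w in ((a,b),(a,t)): print(np.degrees(np.arctan2(w[1]-q[1],w[0]-q[0])))
w=px2w('top0',285+305/5,165+283/5,84);print('axle',w)
for n,u,v,z in [('lipL',247,447,74),('lipR',333,455,74),('tipL',270,372,66),('tipR',326,378,66),('tail',290,472,70)]: print(n,px2w('top0',285+u/5,165+v/5,z))
# wheel circle
for u,v in [(108,283),(500,283),(305,88),(305,478)]: print(px2w('top0',285+u/5,165+v/5,60))
for u,v in [(155,214),(221,142),(317,121),(408,157),(462,240)]: print('hole',px2w('top0',285+u/5,165+v/5,60))
```

```text
cam in tool [ -71.09 -169.31    0.22] axes [[ 0.   -0.97 -0.25]
 [ 0.    0.25 -0.97]
 [ 1.    0.    0.  ]]
[476.69 225.76  67.  ] [573.31 234.94  67.  ] [640.4  245.55  44.  ] 97.05591050224729
5.425956379903131
6.89253605415772
axle [630.28 -44.96  84.  ]
lipL [558.89 -18.4   74.  ]
lipR [554.86 -56.28  74.  ]
tipL [593.08 -29.37  66.  ]
tipR [590.05 -54.34  66.  ]
tail [547.91 -37.33  70.  ]
[635.3   43.01  60.  ]
[ 632.95 -134.13   60.  ]
[724.47 -47.83  60.  ]
[545.92 -44.36  60.  ]
hole [666.76  21.42  60.  ]
hole [699.76  -9.04  60.  ]
hole [708.95 -53.01  60.  ]
hole [691.61 -94.09  60.  ]
hole [ 652.9  -117.55   60.  ]
```

```bash
python3 -m crank '[[38,0,-19.6,0],[38,0,-19.6,0],[38,0,-19.6,0],[38,0,-19.6,0],[38,0,-19.6,0],[38,0,-19.6,0],[38,0,-19.6,0],[38,0,-19.6,0],[38,0,-19.6,0],[38,0,-19.6,0],[0,0,0,0]]'
python3 -m crank '[[0,0,0,8.4],[0,0,0,8.4],[0,0,0,8.4],[0,0,0,8.4],[0,0,0,8.4],[0,0,0,8.4],[0,0,0,8.4],[0,0,0,8.4],[0,0,0,8.4],[0,0,0,8.4],[0,0,0,8.4],[0,0,0,8.4],[0,0,0,8.4],[0,0,0,8.4],[0,0,0,8.4],[0,0,0,8.4],[0,0,0,8.4],[0,0,0,8.4],[0,0,0,0]]'
python3 - <<'E'
from h import *
shot('wrist','w1');s=state();print(s['clock'],s['ee_pos'],s['qpos'],np.array(s['tool_rot']),s['force'])
E
```

```text
clock: 1.25
ee_pos: [533.0, 218.5, 211.8]
tool_rot: [[0.91, -0.002, 0.414], [-0.414, -0.002, 0.91], [-0.001, -1.0, -0.003]]
force: [-0.4, -0.2, 1.1]
finger_gap: 95.0
clock: 3.15
ee_pos: [525.9, 223.9, 207.9]
tool_rot: [[-1.0, -0.013, 0.012], [-0.012, -0.004, -1.0], [0.013, -1.0, 0.003]]
force: [0.5, 0.4, -0.6]
finger_gap: 95.1
3.2 [525.9  223.94 207.94] [ 16.44  24.47  96.94   0.02  59.35 105.47] [[-1.   -0.01  0.02]
 [-0.02 -0.   -1.  ]
 [ 0.01 -1.    0.  ]] [ 0.46  0.04 -0.44]
```

View pics/w1.png

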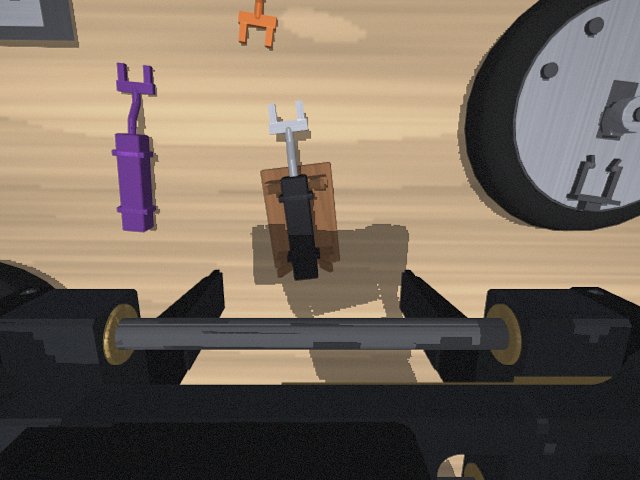

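Run:
```python
from h import *
crop('w1',240,90,360,290,3,'c3'); crop('w1',500,60,640,240,4,'c4')
```

```text
(no output)
```

View pics/c3.png

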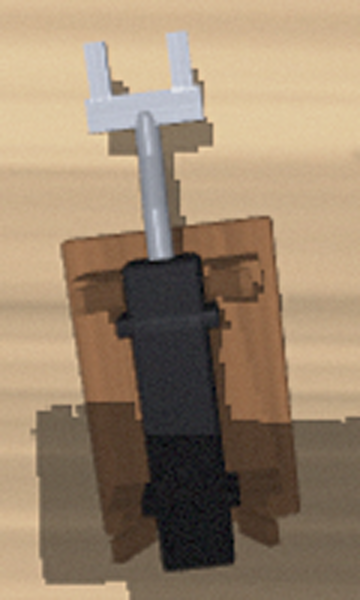

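View pics/c4.png

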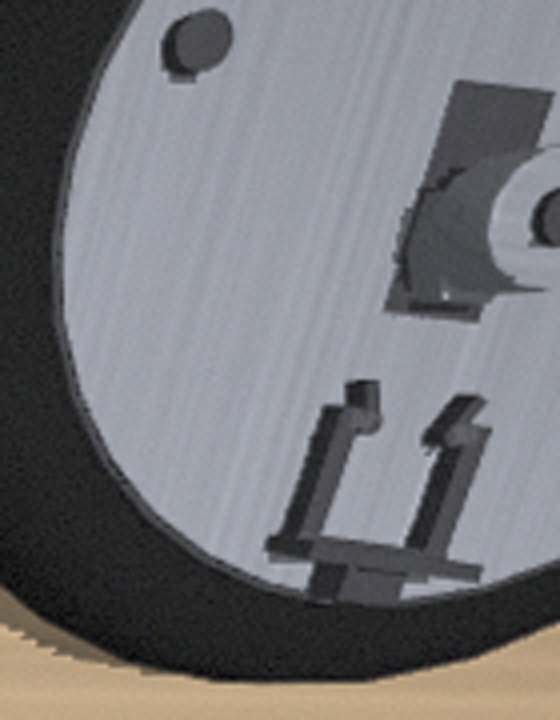

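```bash
cat > fk.py <<'E'
from h import *
def fork(fn,FL,FR,RL,RR,TL,TR,s,ox,oy,zt=67,ztip=44):
    g=lambda q,z: px2w(fn,ox+q[0]/s,oy+q[1]/s,z)
    F=(g(FL,zt)+g(FR,zt))/2;R=(g(RL,zt)+g(RR,zt))/2;T=(g(TL,ztip)+g(TR,ztip))/2
    an=lambda a,b: np.degrees(np.arctan2(b[1]-a[1],b[0]-a[0]))
    print('front',F,'rear',R,'tips',T,'len',np.linalg.norm(F-R),'yaw',an(R,F),an(R,T))
    u=(F-R)/np.linalg.norm(F-R); print('origin from rear',R+52*u,'front',F-48*u,'tips',T-114*np.array([u[0],u[1],0]))
E
python3 - <<'E'
from fk import *
fork('w1',(124,264),(201,257),(163,569),(233,563),(95,42),(177,33),3,240,90)
E
```

```text
front [574.53 239.94  67.  ] rear [476.88 228.63  67.  ] tips [639.42 248.92  44.  ] len 98.30235910723263 yaw 6.610258748462476 7.115591707393183
origin from rear [528.53 234.61  67.  ] front [526.84 234.42  67.  ] tips [526.18 235.8   44.  ]
```

```bash
python3 -m crank '[[0,33,-5,-3],[0,33,-5,-2.5],[-1,32,-1,-0.5],[0,0,0,0]]'
python3 - <<'E'
from h import *
shot('wrist','w2');s=state();print(s['clock'],s['ee_pos'],s['qpos'],np.array(s['tool_rot']),s['force'])
E
```

```text
clock: 3.6
ee_pos: [525.2, 236.1, 108.3]
tool_rot: [[-0.989, -0.01, 0.145], [-0.145, -0.002, -0.989], [0.01, -1.0, 0.001]]
force: [0.0, -0.0, 0.2]
finger_gap: 95.3
3.65 [526.2  236.44 110.42] [ 17.62  31.54 102.03   0.05  46.84  99.3 ] [[-0.99 -0.01  0.14]
 [-0.14 -0.   -0.99]
 [ 0.01 -1.    0.  ]] [ 1.   -0.13  1.25]
```

View pics/w2.png

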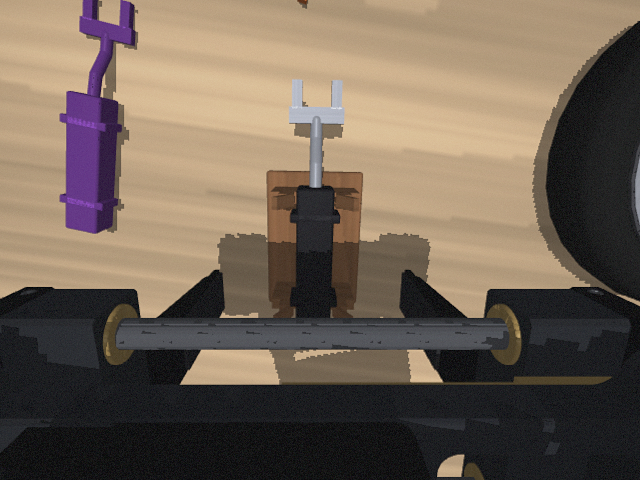

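Run:
```python
from h import *
crop('w2',260,70,370,330,2.3,'c5');crop('w2',280,70,350,240,3.5,'c6')
```

```text
(no output)
```

View pics/c6.png

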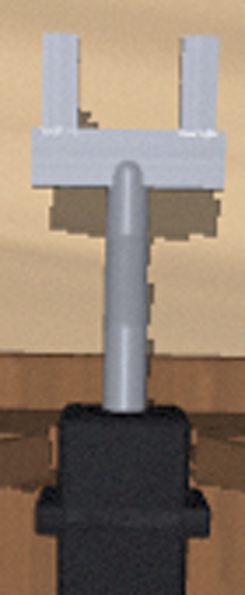

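Run:
```python
from h import *
g=lambda x,y,z: px2w('w2',280+x/3.5,70+y/3.5,z)
T=g(130,34,44);F=g(125,410,67);B=g(128,130,44);K=g(121,595,67)
print(T,F,B,K); 
for a,b in((F,T),(K,F),(K,T)): print(np.degrees(np.arctan2(*(b-a)[1::-1])), np.linalg.norm((b-a)[:2]))
for y in (7.,7.5): 
  u=np.array([np.cos(np.radians(y)),np.sin(np.radians(y))]); print(T[:2]-114*u,F[:2]-48*u)
```

```text
[639.75 249.54  44.  ] [575.57 241.17  67.  ] [623.73 247.51  44.  ] [542.24 236.94  67.  ]
7.4305983929941295 64.71979490074031
7.240359722452763 33.60415272210615
7.365580591671822 98.32382569778318
[526.6  235.65] [527.93 235.33]
[526.72 234.66] [527.98 234.91]
```

```bash
python3 -m crank '[[-1,24,1,1],[-0.5,24,0,0],[0,19,0,0],[0,0,0,0],[0,1,0,0]]'
python3 -c "
from h import *
s=state();print(s['ee_pos'],np.array(s['tool_rot']),s['force'])"
```

```text
clock: 4.15
ee_pos: [532.2, 237.2, 49.8]
tool_rot: [[-0.991, 0.004, 0.135], [-0.135, 0.002, -0.991], [-0.005, -1.0, -0.001]]
force: [0.6, -0.1, -0.1]
finger_gap: 95.3
[532.15 237.24  49.82] [[-0.99  0.    0.13]
 [-0.13  0.   -0.99]
 [-0.   -1.   -0.  ]] [ 0.62 -0.13 -0.06]
```

```bash
python3 -m crank '[[3,5,1,0],[2,3.5,0,0.5],[0,0,0,0]]'
python3 -c "
from h import *
s=state();print(s['ee_pos'],np.array(s['tool_rot']),s['force'])"
```

```text
clock: 4.45
ee_pos: [528.4, 235.9, 44.4]
tool_rot: [[-0.992, 0.009, 0.127], [-0.127, 0.004, -0.992], [-0.009, -1.0, -0.002]]
force: [0.2, -0.2, 0.3]
finger_gap: 95.0
[528.44 235.93  44.37] [[-0.99  0.01  0.13]
 [-0.13  0.   -0.99]
 [-0.01 -1.   -0.  ]] [ 0.15 -0.19  0.32]
```

```bash
python3 -m crank '[[1,3,0.5,0],[0,0,0,0]]' ; python3 -m crank '[[0,0,0,0],[0,0,0,0],[0,0,0,0],[0,0,0,0],[0,0,0,0],[0,0,0,0],[0,0,0,0],[0,0,0,0],[0,0,0,0],[0,0,0,0]]' 20 30
python3 -c "
from h import *
s=state();print(s['ee_pos'],np.array(s['tool_rot']),s['force'],s['ft_torque'])"
```

```text
clock: 4.65
ee_pos: [527.7, 235.4, 41.9]
tool_rot: [[-0.992, 0.01, 0.127], [-0.127, 0.004, -0.992], [-0.01, -1.0, -0.003]]
force: [-0.1, -0.3, 1.4]
finger_gap: 95.2
clock: 5.65
ee_pos: [527.8, 235.4, 41.9]
tool_rot: [[-0.992, 0.01, 0.127], [-0.127, 0.004, -0.992], [-0.01, -1.0, -0.003]]
force: [-0.2, -0.7, -0.0]
finger_gap: 24.1
[527.81 235.4   41.94] [[-0.99  0.01  0.13]
 [-0.13  0.   -0.99]
 [-0.01 -1.   -0.  ]] [-0.23 -0.67 -0.04] [-0.08  0.16 -0.04]
```

```bash
python3 -m crank '[[0,0,0,0],[0,-10,0,0],[0,-20,0,0],[0,-20,0,0],[0,-15,0,0],[0,0,0,0],[0,0,0,0]]' 20 60
python3 - <<'E'
from h import *
s=state();print(s['clock'],s['ee_pos'],np.array(s['tool_rot']),s['force'],s['ft_torque'],s['finger_gap'])
shot('wrist','w3')
E
```

```text
clock: 6.35
ee_pos: [525.9, 234.8, 110.2]
tool_rot: [[-0.992, 0.007, 0.127], [-0.127, 0.003, -0.992], [-0.007, -1.0, -0.002]]
force: [0.5, 0.1, -3.0]
finger_gap: 23.7
6.35 [525.94 234.79 110.23] [[-0.99  0.01  0.13]
 [-0.13  0.   -0.99]
 [-0.01 -1.   -0.  ]] [ 0.53  0.13 -2.99] [-0.06  0.21  0.03] 23.741213565544324
```

View pics/w3.png

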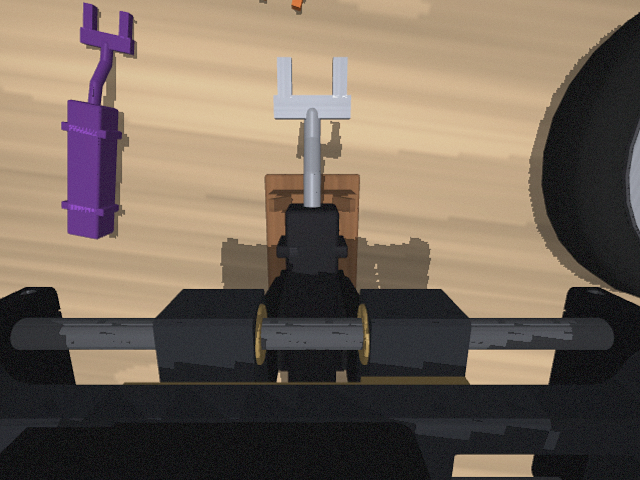

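```bash
python3 -m crank '[[0,-3,0,6.5],[0,0,0,6.5],[9,0,33,0],[9,0,33,0],[9,0,33,0],[9,0,33,0],[9,0,33,0],[9,0,33,0],[9,0,33,0],[9,0,33,0],[0,0,0,0],[0,0,0,0]]'
python3 - <<'E'
from h import *
s=state();print(s['clock'],s['ee_pos'],np.array(s['tool_rot']),s['force'],s['ft_torque'],s['finger_gap'],s['qpos'])
shot('wrist','w4')
E
```

```text
clock: 7.6
ee_pos: [418.1, -28.3, 103.8]
tool_rot: [[-0.994, -0.006, -0.108], [0.108, 0.003, -0.994], [0.007, -1.0, -0.002]]
force: [0.1, 0.5, -3.2]
finger_gap: 23.7
7.6 [418.09 -28.31 103.81] [[-0.99 -0.01 -0.11]
 [ 0.11  0.   -0.99]
 [ 0.01 -1.   -0.  ]] [ 0.07  0.5  -3.19] [-0.01  0.23  0.03] 23.654705941319317 [-12.97  22.13 123.8    0.13  34.46  83.14]
```

View pics/w4.png

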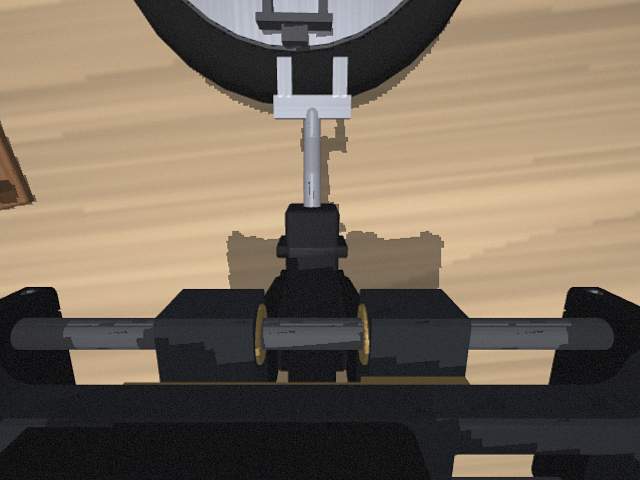

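Run:
```python
from h import *
crop('w4',240,0,380,120,5,'c7')
```

```text
(no output)
```

View pics/c7.png

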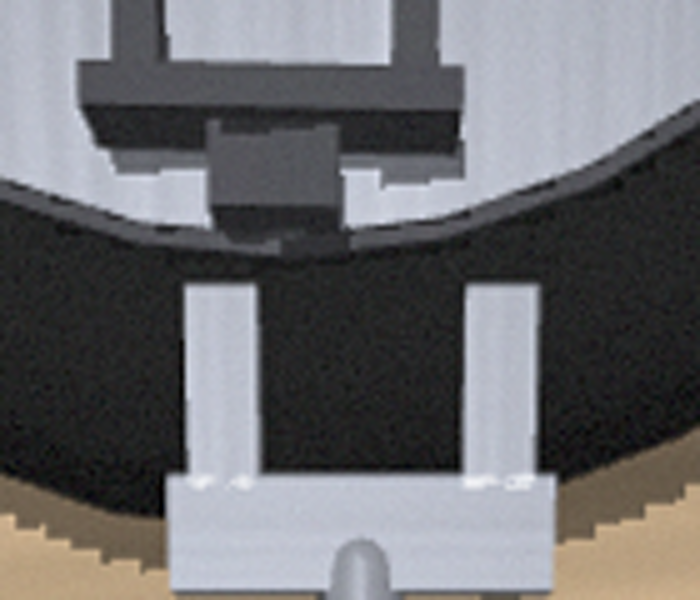

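Run:
```python
from h import *
im,d,E,c=load('w4')
g=lambda x,y,z=None: px2w('w4',240+x/5,y/5,z)
L=g(80,104,74);R=g(463,110,74); print('lip',L,R,np.linalg.norm(L-R),(L+R)/2,'yaw',np.degrees(np.arctan2(-(L-R)[0],(L-R)[1])))
t=(g(208,205,70)+g(342,206,70))/2;print('tail',t)
T=g(362,285,105.5);print('tips',T,'depth-based', g(220,300),g(500,300),'bar',g(362,520),'lip depth',g(270,85))
B=g(361,475,105.5);print('fork yaw from slot',np.degrees(np.arctan2(*(T-B)[1::-1])))
s=state();R_=np.array(s['tool_rot']);p=np.array(s['ee_pos']);print('tips in tool',R_.T@(T-p))
m=(L+R)/2; print('delta lip-tips in tool',R_.T@(m-T),'tail',R_.T@(t-T)); print('tool theta',np.degrees(np.arctan2(-R_[1,0],-R_[0,0])))
```

```text
lip [557.4  -14.35  74.  ] [552.54 -53.6   74.  ] 39.54683358141631 [554.97 -33.97  74.  ] yaw -7.0562629333711016
tail [547.05 -33.16  70.  ]
tips [529.88 -40.63 105.5 ] depth-based [530.6  -27.79 103.28] [527.84 -52.95 103.29] bar [510.71 -38.54 103.6 ] lip depth [557.25 -34.05  73.18]
fork yaw from slot -6.538340893899838
tips in tool [-112.44   -2.47    0.53]
delta lip-tips in tool [-24.44  31.36  -9.25] tail [-16.5   35.41  -9.19]
tool theta -6.164907932194752
```

```bash
python3 -m crank '[[0,0,-5,0],[0,8,-4,0],[0,12,0,0],[0,10,0,0],[0,0,0,0],[0,0,0,0]]'
python3 - <<'E'
from h import *
s=state();print(s['clock'],s['ee_pos'],np.array(s['tool_rot']),s['force'],s['ft_torque'],s['finger_gap'])
shot('wrist','w5');crop('w5',240,0,380,120,5,'c8')
E
```

```text
clock: 8.25
ee_pos: [420.0, -13.4, 70.9]
tool_rot: [[-0.995, -0.007, -0.1], [0.1, 0.003, -0.995], [0.007, -1.0, -0.002]]
force: [1.0, -0.7, -2.6]
finger_gap: 23.6
8.25 [420.01 -13.39  70.85] [[-0.99 -0.01 -0.1 ]
 [ 0.1   0.   -0.99]
 [ 0.01 -1.   -0.  ]] [ 0.98 -0.72 -2.64] [-0.01  0.16 -0.02] 23.6209742938132
```

View pics/c8.png

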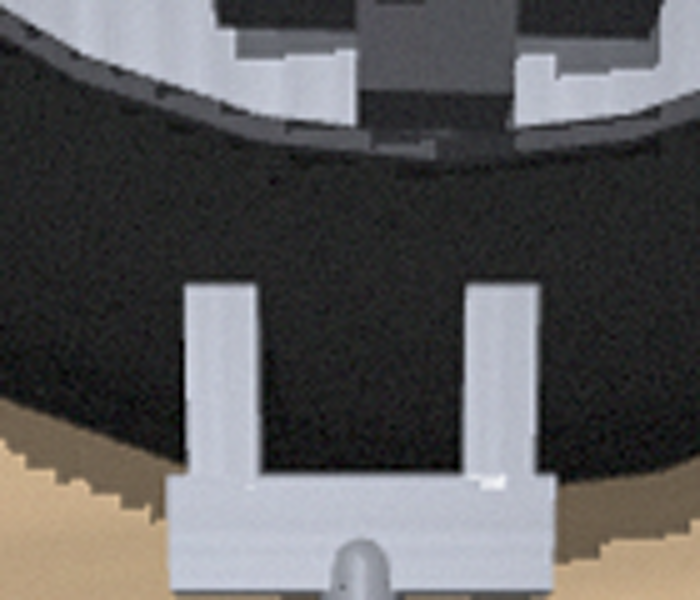

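Run:
```python
from h import *
g=lambda x,y,z=None: px2w('w5',240+x/5,y/5,z)
s=state();R_=np.array(s['tool_rot'])
t=g(437,92,70);T=g(362,285,70.5);print(t,T,R_.T@(t-T),g(220,300),g(300,90),g(435,60), np.degrees(np.arctan2(-R_[1,0],-R_[0,0])))
```

```text
[547.08 -32.96  70.  ] [532.38 -24.85  70.5 ] [-15.45   0.38   6.59] [532.52 -11.96  70.26] [551.99 -21.    59.43] [549.9  -33.08  69.  ] -5.763904341013712
```

```bash
python3 -m crank '[[0,0.5,3.5,0],[0,0,2,0],[0,0,0.5,0],[0,0,0,0],[0,0,0,0]]'
python3 - <<'E'
from h import *
s=state();print(s['clock'],s['ee_pos'],np.array(s['tool_rot']),s['force'],s['ft_torque'],s['finger_gap'])
shot('wrist','w6');crop('w6',240,0,380,120,5,'c9')
E
```

```text
clock: 8.8
ee_pos: [420.0, -19.9, 71.5]
tool_rot: [[-0.995, -0.004, -0.1], [0.1, 0.002, -0.995], [0.005, -1.0, -0.002]]
force: [0.5, -0.8, -2.3]
finger_gap: 23.6
8.8 [420.01 -19.88  71.47] [[-0.99 -0.   -0.1 ]
 [ 0.1   0.   -0.99]
 [ 0.   -1.   -0.  ]] [ 0.5  -0.76 -2.3 ] [-0.    0.25 -0.03] 23.621198148170674
```

View pics/c9.png

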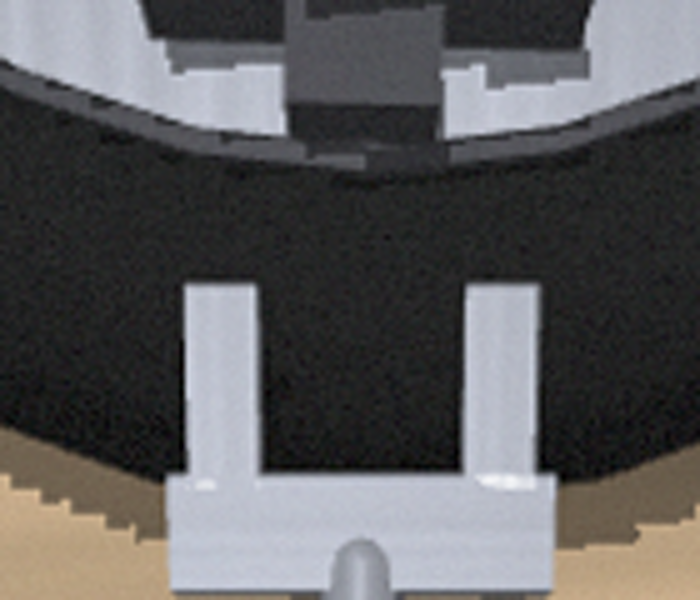

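```bash
python3 -m crank '[[-5,1,0,0],[-6,0,0,0],[-5,0,0,0],[-2,0,0,0],[0,0,0,0],[0,0,0,0]]'
python3 - <<'E'
from h import *
s=state();print(s['clock'],s['ee_pos'],np.array(s['tool_rot']),s['force'],s['ft_torque'],s['finger_gap'])
shot('wrist','w7');crop('w7',240,0,380,120,5,'c10')
E
```

```text
clock: 9.45
ee_pos: [440.0, -21.9, 70.2]
tool_rot: [[-0.995, -0.004, -0.1], [0.1, 0.002, -0.995], [0.004, -1.0, -0.002]]
force: [0.4, 0.5, -1.5]
finger_gap: 23.6
9.45 [440.02 -21.85  70.2 ] [[-0.99 -0.   -0.1 ]
 [ 0.1   0.   -0.99]
 [ 0.   -1.   -0.  ]] [ 0.39  0.5  -1.49] [-0.05  0.17  0.02] 23.62160811521249
```

View pics/c10.png

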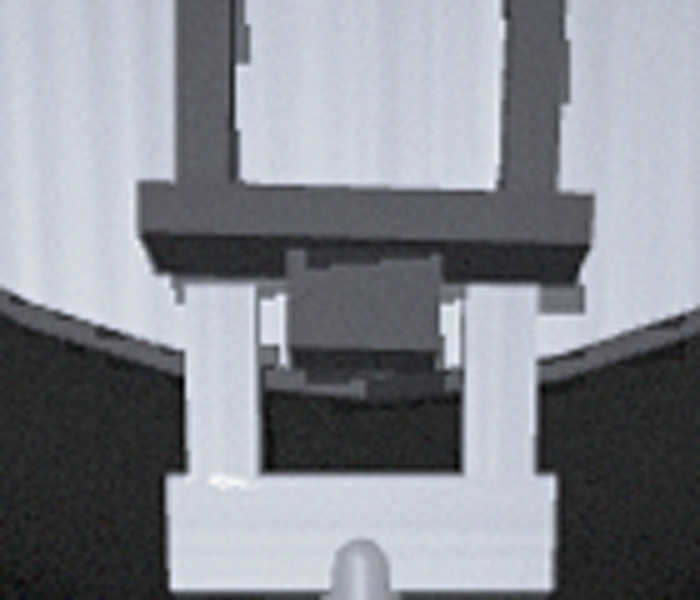

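```bash
python3 -m crank '[[-2,0,0,0],[-2,0,0,0],[-2,0,0,0],[-2,0,0,0],[-2,0,0,0],[-2,0,0,0],[0,0,0,0]]'
python3 - <<'E'
from h import *
s=state();print(s['clock'],s['ee_pos'],np.array(s['tool_rot']),s['force'],s['ft_torque'],s['finger_gap'])
shot('wrist','w8');crop('w8',220,0,400,120,4,'c11')
E
```

```text
clock: 10.2
ee_pos: [452.5, -23.1, 70.2]
tool_rot: [[-0.995, -0.005, -0.1], [0.1, 0.003, -0.995], [0.005, -1.0, -0.002]]
force: [0.1, -0.3, -2.3]
finger_gap: 23.4
10.2 [452.52 -23.06  70.16] [[-0.99 -0.   -0.1 ]
 [ 0.1   0.   -0.99]
 [ 0.01 -1.   -0.  ]] [ 0.08 -0.34 -2.31] [-0.05  0.22  0.02] 23.361211437973314
```

View pics/w8.png

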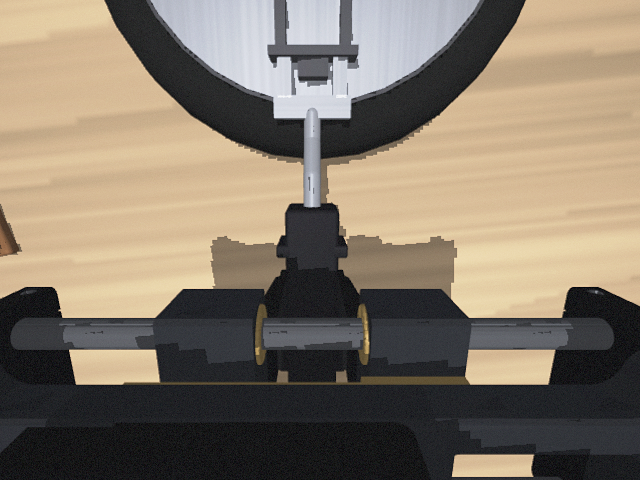

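View pics/c11.png

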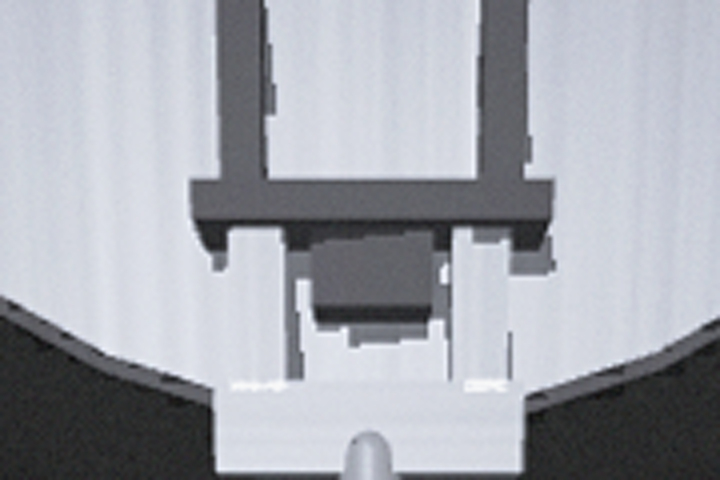

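Run:
```python
from h import *
shot('top','t1');crop('t1',310,170,380,270,6,'c12')
shot('scene','s1');crop('s1',240,230,380,350,5,'c13')
```

```text
(no output)
```

View pics/c12.png

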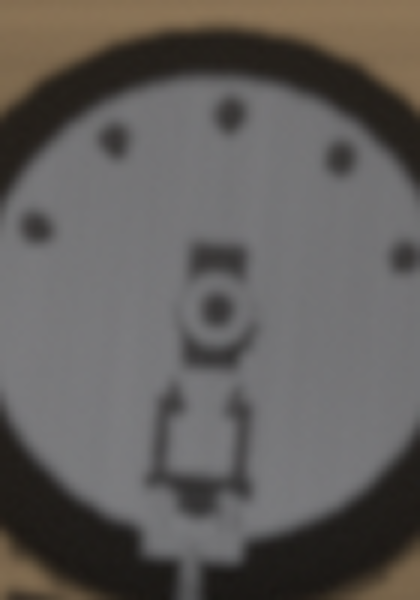

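View pics/c13.png

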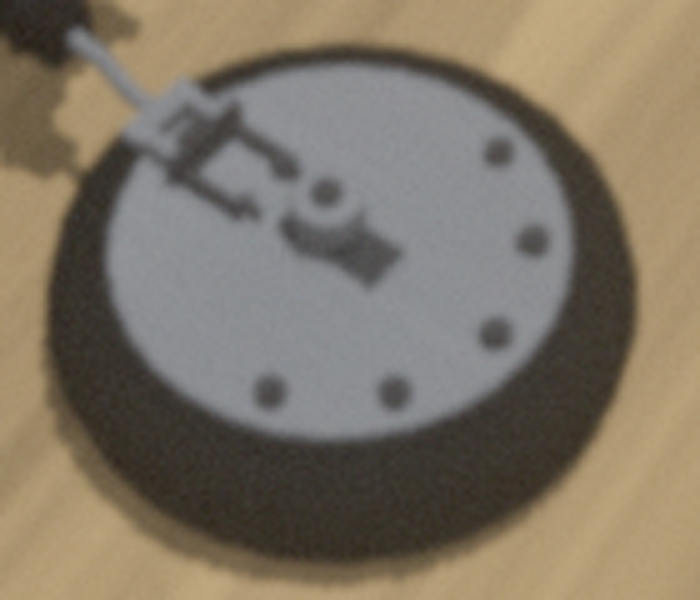

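Run:
```python
from h import *
g=lambda x,y,z=None: px2w('t1',310+x/6,170+y/6,z)
A=g(216,310,84)[:2]; A60=None
tl,tr=g(172,395,66)[:2],g(238,402,66)[:2]; l,r=g(150,482,74)[:2],g(250,492,74)[:2]
b=np.array([g(*q,62)[:2] for q in [(36,228),(115,139),(231,114),(340,159),(404,258)]])
# circle fit
M=np.c_[2*b,np.ones(5)];c=np.linalg.lstsq(M,(b**2).sum(1),rcond=None)[0];cen=c[:2]
print('wheel cen',cen,'r',np.sqrt(c[2]+cen@cen),'bolt ang',np.degrees(np.arctan2(*(b-cen).T[::-1])))
m1=(tl+tr)/2;m0=(l+r)/2
print('A',A,'tips mid',m1,'lip mid',m0,'clip yaw',np.degrees(np.arctan2(*(m1-m0)[::-1])))
for th in (-5,-5.7,-6.5):
  n=np.array([-np.sin(np.radians(th)),np.cos(np.radians(th))]); print(th,'lat offset of clip tips/lip vs axle',n@(m1-A),n@(m0-A),'wheel cen',n@(cen-A),'dist',np.linalg.norm(m0-A))
s1=g(219,250,60)[:2];s0=g(211,360,60)[:2];print('slot',np.degrees(np.arctan2(*(s1-s0)[::-1])))
```

```text
wheel cen [635.97 -45.55] r 73.43261347933122 bolt ang [ 65.9   29.81  -5.94 -41.43 -76.97]
A [630.13 -44.95] tips mid [599.65 -41.04] lip mid [565.8  -38.24] clip yaw -4.727857060787788
-5 lat offset of clip tips/lip vs axle 1.241481159110971 1.0801421387572017 wheel cen -0.081394547750819 dist 64.6816172682857
-5.7 lat offset of clip tips/lip vs axle 0.8662625118296718 0.2899563461179344 wheel cen -0.009698129845419623 dist 64.6816172682857
-6.5 lat offset of clip tips/lip vs axle 0.43728614199993165 -0.6131592483612707 wheel cen 0.07224178197051412 dist 64.6816172682857
slot -5.211648367844347
```

```bash
python3 -m crank '[[-2,0,0,0],[-2,0,0,0],[-2,0,0,0],[-2,0,0,0],[-2,0,0,0],[-2,0,0,0],[-2,0,0,0],[0,0,0,0]]'; python3 -m crank '[[-1,0,0,0],[-1,0,0,0]]'
```

```text
clock: 11.15
ee_pos: [467.3, -24.5, 70.1]
tool_rot: [[-0.995, -0.005, -0.1], [0.1, 0.003, -0.995], [0.005, -1.0, -0.002]]
force: [-0.2, -0.2, -2.9]
finger_gap: 23.6
clock: 11.35
ee_pos: [469.2, -24.7, 70.0]
tool_rot: [[-0.995, -0.006, -0.1], [0.1, 0.003, -0.995], [0.006, -1.0, -0.002]]
force: [-0.4, -0.2, -0.9]
finger_gap: 23.3
```

Run:
```python
from h import *
shot('wrist','w9');crop('w9',220,0,400,120,4,'c14')
```

```text
(no output)
```

View pics/c14.png

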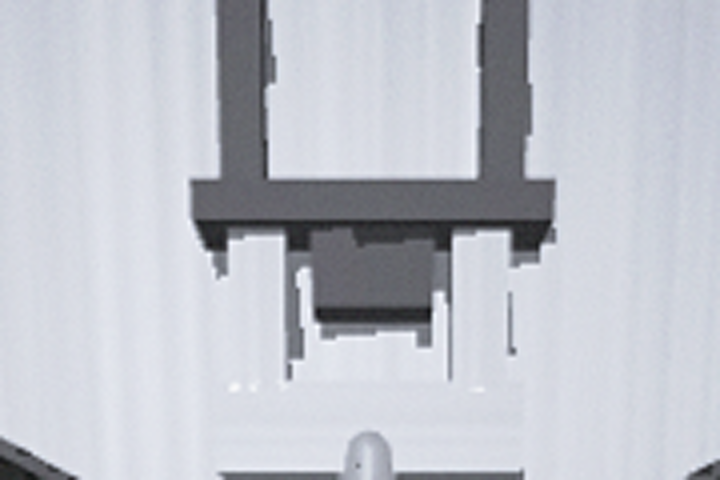

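```bash
for i in 1; do python3 -m crank '[[-1,0,0,0],[-1,0,0,0],[-1,0,0,0]]'; python3 -m crank '[[-1,0,0,0]]';python3 -m crank '[[-1,0,0,0]]';python3 -m crank '[[-1,0,0,0]]'; done
```

```text
clock: 11.7
ee_pos: [472.4, -25.0, 70.0]
tool_rot: [[-0.995, -0.006, -0.1], [0.1, 0.003, -0.995], [0.006, -1.0, -0.002]]
force: [-0.6, -0.5, -1.2]
finger_gap: 23.7
clock: 11.8
ee_pos: [473.4, -25.1, 70.0]
tool_rot: [[-0.995, -0.006, -0.1], [0.1, 0.003, -0.995], [0.006, -1.0, -0.002]]
force: [-1.2, -0.7, -2.2]
finger_gap: 23.6
clock: 11.9
ee_pos: [474.4, -25.2, 70.0]
tool_rot: [[-0.995, -0.006, -0.1], [0.1, 0.003, -0.995], [0.006, -1.0, -0.002]]
force: [-1.6, -0.5, -1.7]
finger_gap: 23.6
clock: 12.0
ee_pos: [475.0, -25.3, 69.9]
tool_rot: [[-0.995, -0.007, -0.1], [0.1, 0.003, -0.995], [0.007, -1.0, -0.002]]
force: [-3.2, -1.4, -0.9]
finger_gap: 23.6
```

```bash
for i in 1 2 3 4 5; do :; done; f='ee_pos|force'; python3 -m crank '[[-1,0,0,0]]'|grep -E $f; python3 -m crank '[[-1,0,0,0]]'|grep -E $f; python3 -m crank '[[-1,0,0,0]]'|grep -E $f; python3 -m crank '[[-1,0,0,0]]'|grep -E $f
```

```text
ee_pos: [475.7, -25.4, 69.8]
force: [-3.7, -0.7, -1.2]
ee_pos: [476.3, -25.4, 69.7]
force: [-3.4, -0.2, -1.3]
ee_pos: [477.1, -25.5, 69.7]
force: [-3.9, 0.1, -0.6]
ee_pos: [478.0, -25.5, 69.6]
force: [-4.1, -0.1, -1.0]
```

```bash
f='ee_pos|force'; python3 -m crank '[[-1,0,0,0],[-1,0,0,0]]'|grep -E $f; python3 -m crank '[[-1,0,0,0],[-1,0,0,0]]'|grep -E $f; python3 -m crank '[[-1,-0.1,0,0]]'|grep -E $f; python3 -m crank '[[-1,-0.1,0,0]]'|grep -E $f
```

```text
ee_pos: [480.0, -25.7, 69.6]
force: [-3.4, 0.8, -0.9]
ee_pos: [482.1, -25.9, 69.6]
force: [-4.5, -0.4, -1.8]
ee_pos: [483.2, -26.0, 69.7]
force: [-2.9, 0.0, -0.9]
ee_pos: [484.3, -26.1, 69.7]
force: [-3.3, -0.3, -1.5]
```

```bash
f='ee_pos|force'; python3 -m crank '[[-1,0,0,0]]'|grep -E $f; python3 -m crank '[[-1,0,0,0]]'|grep -E $f; python3 -m crank '[[-1,0,0,0]]'|grep -E $f; python3 -m crank '[[-1,0,0,0]]'|grep -E $f
python3 - <<'E'
from h import *
shot('top','t2');crop('t2',310,170,380,270,6,'c15')
E
```

```text
ee_pos: [485.4, -26.2, 69.7]
force: [-3.2, -0.6, -1.4]
ee_pos: [486.4, -26.3, 69.7]
force: [-3.6, 0.1, -0.9]
ee_pos: [487.5, -26.5, 69.6]
force: [-4.2, -0.3, -1.4]
ee_pos: [488.6, -26.6, 69.6]
force: [-4.3, -0.4, -0.9]
```

View pics/c15.png

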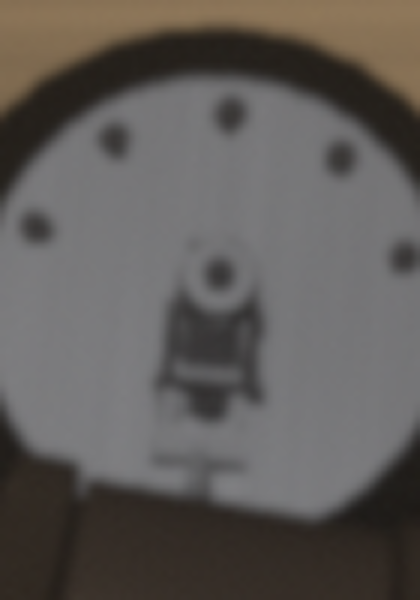

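```bash
f='ee_pos|force'; python3 -m crank '[[-1,0,0,0]]'|grep -E $f; python3 -m crank '[[-1,0,0,0]]'|grep -E $f; python3 -m crank '[[-1,0,0,0]]'|grep -E $f; python3 -m crank '[[-1,0,0,0]]'|grep -E $f; python3 -m crank '[[-1,0,0,0]]'|grep -E $f
```

```text
ee_pos: [489.5, -26.6, 69.6]
force: [-4.7, 0.8, 0.1]
ee_pos: [490.3, -26.7, 69.6]
force: [-6.2, -0.2, 0.4]
ee_pos: [490.9, -26.7, 69.6]
force: [-5.8, 0.9, 0.3]
ee_pos: [491.5, -26.7, 69.5]
force: [-6.7, 0.4, 1.1]
ee_pos: [492.1, -26.7, 69.5]
force: [-5.5, 0.8, 1.4]
```

```bash
f='ee_pos|force'; python3 -m crank '[[-1,-0.3,0,0]]'|grep -E $f; python3 -m crank '[[-1,-0.2,0,0]]'|grep -E $f; python3 -m crank '[[-1,0,0,0]]'|grep -E $f; python3 -m crank '[[-1,0,0,0]]'|grep -E $f; python3 -m crank '[[-1,0,0,0]]'|grep -E $f
```

```text
ee_pos: [492.7, -26.7, 69.8]
force: [-5.4, 0.6, -0.6]
ee_pos: [493.5, -26.7, 69.9]
force: [-3.5, 0.2, -1.4]
ee_pos: [494.5, -26.8, 69.9]
force: [-2.9, -0.9, -0.8]
ee_pos: [495.7, -27.0, 69.9]
force: [-2.8, 0.5, -1.2]
ee_pos: [497.0, -27.1, 69.9]
force: [-3.3, -1.4, -1.7]
```

```bash
f='ee_pos|force'; python3 -m crank '[[-1,0,0,0]]'|grep -E $f; python3 -m crank '[[-1,0,0,0]]'|grep -E $f; python3 -m crank '[[-1,0,0,0]]'|grep -E $f
python3 - <<'E'
from h import *
shot('wrist','w10');crop('w10',220,0,400,120,4,'c16')
shot('top','t3');crop('t3',310,170,380,270,6,'c17')
E
```

```text
ee_pos: [498.2, -27.2, 69.9]
force: [-3.1, 0.1, -2.0]
ee_pos: [499.4, -27.4, 69.8]
force: [-3.4, 0.0, -1.9]
ee_pos: [500.5, -27.5, 69.8]
force: [-2.6, 0.0, -2.2]
```

View pics/c16.png

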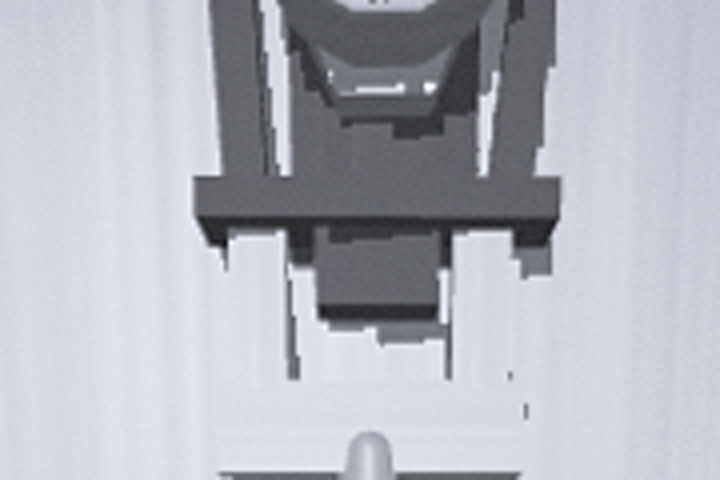

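View pics/c17.png

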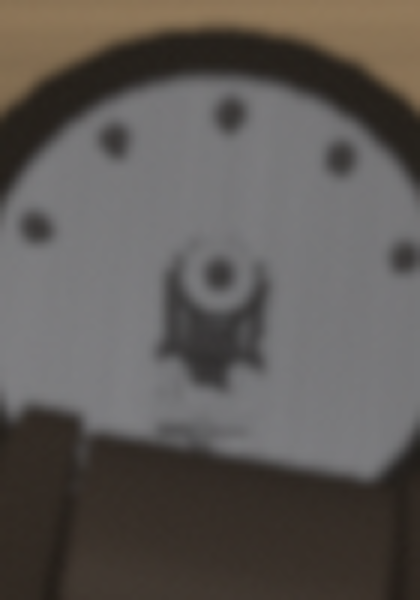

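```bash
f='ee_pos|force'; python3 -m crank '[[-1,0,0,0]]'|grep -E $f; python3 -m crank '[[-1,0,0,0]]'|grep -E $f; python3 -m crank '[[-0.7,0,0,0]]'|grep -E $f; python3 -m crank '[[-0.7,0,0,0]]'|grep -E $f
```

```text
ee_pos: [501.7, -27.6, 69.8]
force: [-2.3, 0.4, -1.7]
ee_pos: [502.7, -27.7, 69.8]
force: [-3.3, -1.1, -2.0]
ee_pos: [503.5, -27.8, 69.8]
force: [-2.8, -0.5, -1.9]
ee_pos: [504.2, -27.9, 69.8]
force: [-3.5, -0.8, -1.6]
```

```bash
f='ee_pos|force'; python3 -m crank '[[-0.7,0,0,0]]'|grep -E $f; python3 -m crank '[[-0.7,0,0,0]]'|grep -E $f; python3 -m crank '[[-0.7,0,0,0]]'|grep -E $f
```

```text
ee_pos: [505.0, -27.9, 69.8]
force: [-3.5, -0.3, -1.8]
ee_pos: [505.8, -28.1, 69.8]
force: [-1.5, -0.1, -3.1]
ee_pos: [507.0, -28.2, 69.8]
force: [-0.1, -0.3, -2.6]
```

Run:
```python
from h import *
s=state();print(s['clock'],s['ee_pos'],s['force'])
shot('wrist','w11');crop('w11',220,0,400,120,4,'c18')
```

```text
15.55 [507.03 -28.18  69.84] [-0.12 -0.33 -2.58]
```

View pics/c18.png

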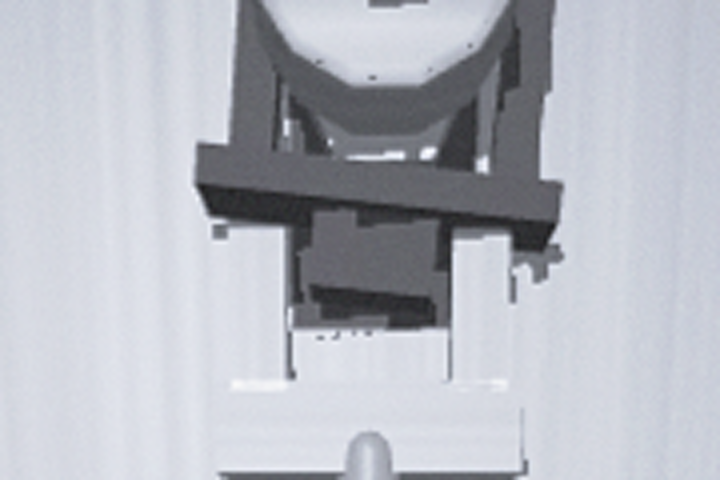

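```bash
f='ee_pos|force'; python3 -m crank '[[-0.5,0,0,0]]'|grep -E $f; python3 -m crank '[[-0.5,0,0,0]]'|grep -E $f; python3 -m crank '[[-0.5,0,0,0]]'|grep -E $f;python3 -m crank '[[-0.5,0,0,0]]'|grep -E $f
```

```text
ee_pos: [508.0, -28.3, 69.9]
force: [0.3, 0.8, -2.8]
ee_pos: [508.8, -28.4, 69.9]
force: [-1.4, -0.4, -2.3]
ee_pos: [508.9, -28.4, 69.9]
force: [-5.0, -0.8, -0.7]
ee_pos: [508.9, -28.3, 69.8]
force: [-5.8, -0.1, -0.0]
```

Run:
```python
from h import *
s=state();print(s['clock'],s['ee_pos'],s['force'])
shot('wrist','w12');crop('w12',220,0,400,120,4,'c19')
```

```text
16.0 [508.9  -28.35  69.75] [-5.78 -0.07 -0.  ]
```

View pics/c19.png

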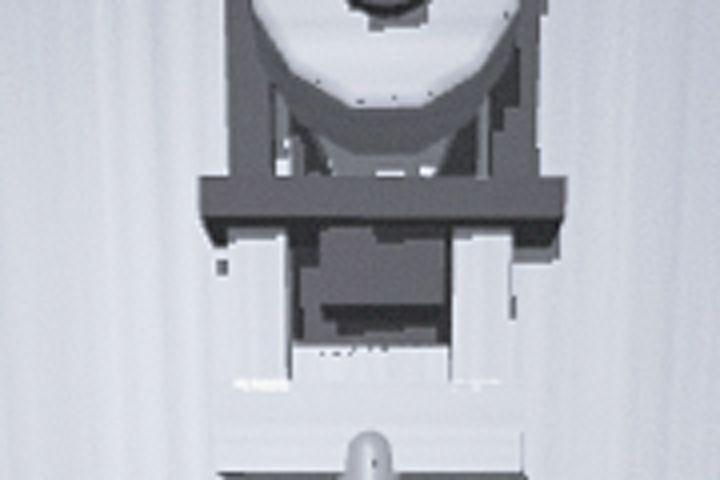

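Run:
```python
from h import *
g=lambda x,y,z=None: px2w('w12',220+x/4,y/4,z)
u=np.array([np.cos(np.radians(-5.7)),np.sin(np.radians(-5.7)),0]);n=np.array([-u[1],u[0],0])
H=g(385,106,84);L=g(383,217,74);L2=(g(200,217,74)+g(567,217,74))/2
print(H,L2,(H-L2)@u,'expect 7.5', 'depths',g(385,95),g(383,200))
h=[g(255,12,84),g(520,20,84)];print('head lateral',[(q-L2)@n for q in h], 'recess', (g(388,14,84)-L2)@u)
print('legs outer',[(g(x,150,66)-L2)@n for x in (228,541)])
```

```text
[628.52 -42.05  84.  ] [620.96 -41.26  74.  ] 7.602854591536531 expect 7.5 depths [629.63 -42.17  83.53] [622.82 -41.4   73.14]
head lateral [np.float64(12.795486471734758), np.float64(-13.3443602352714)] recess 15.60401327157672
legs outer [np.float64(17.47345684490314), np.float64(-17.81371937640099)]
```

```bash
python3 -m crank '[[1,0,0,0],[3,0,0,0],[8,0,0,0],[10,0,0,0],[10,0,0,0],[0,0,0,0],[0,0,0,0]]'
python3 - <<'E'
from h import *
shot('wrist','w13');crop('w13',220,0,400,120,4,'c20')
E
```

```text
clock: 16.75
ee_pos: [475.1, -25.0, 70.6]
tool_rot: [[-0.995, -0.011, -0.1], [0.1, 0.004, -0.995], [0.011, -1.0, -0.003]]
force: [-0.1, 0.5, -1.8]
finger_gap: 23.6
```

View pics/c20.png

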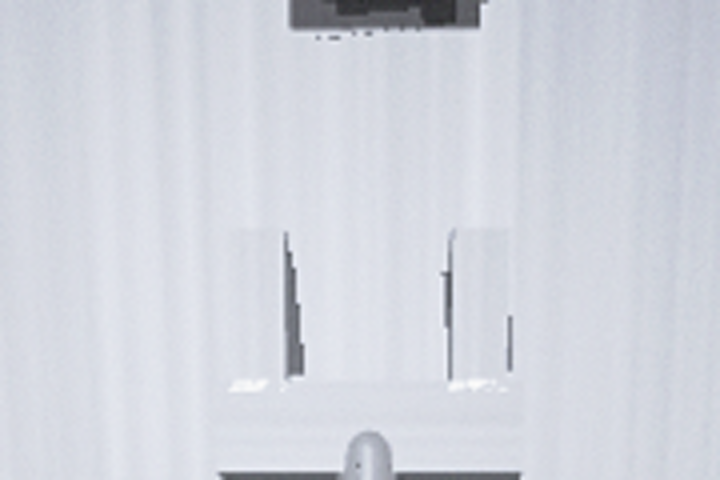

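```bash
python3 -m crank '[[0,-15,0,0],[0,-20,0,0],[0,-10,0,0],[-3,0,-20,0],[-3.5,0,-33,0],[-3.5,0,-33,0],[-3.5,0,-33,0],[-3.5,0,-33,0],[-3.5,0,-33,0],[-3,0,-33,0],[-3,0,-25,0],[0,0,-10,0],[0,0,0,-6.5],[0,0,0,-6.5],[0,0,0,0],[0,0,0,0]]'
python3 - <<'E'
from h import *
s=state();R=np.array(s['tool_rot']);p=np.array(s['ee_pos']);print(R,np.degrees(np.arctan2(-R[1,0],-R[0,0])))
print('delta tool to above seat',R.T@(np.array([527.5,235.4,p[2]])-p))
shot('wrist','w14')
E
```

```text
clock: 18.4
ee_pos: [531.4, 232.9, 115.3]
tool_rot: [[-0.992, -0.01, 0.128], [-0.128, 0.003, -0.992], [0.009, -1.0, -0.004]]
force: [0.3, -0.3, -2.9]
finger_gap: 23.6
[[-0.99 -0.01  0.13]
 [-0.13  0.   -0.99]
 [ 0.01 -1.   -0.  ]] 7.37342777894256
delta tool to above seat [ 3.58  0.05 -2.97]
```

View pics/w14.png

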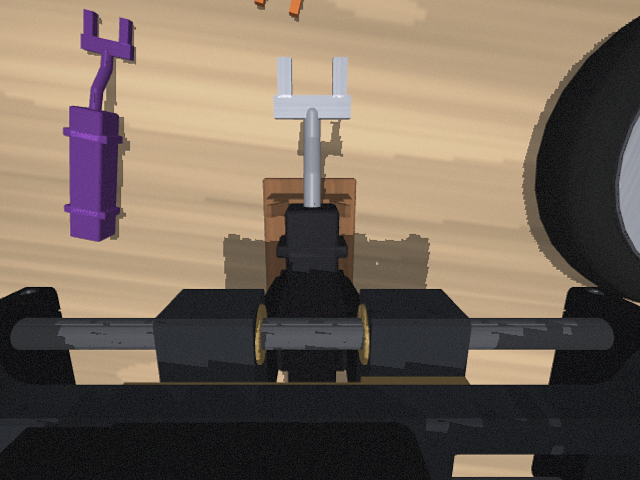

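```bash
python3 -m crank '[[2,12,-2,0],[1,12,-1,0],[0,6,0,0],[0,0,0,0],[0,0,0,0]]'
python3 - <<'E'
from h import *
s=state();R=np.array(s['tool_rot']);p=np.array(s['ee_pos']);print(R,np.degrees(np.arctan2(-R[1,0],-R[0,0])))
print('delta tool to seat',R.T@(np.array([527.8,235.4,41.9])-p))
E
```

```text
clock: 18.95
ee_pos: [527.0, 234.9, 81.7]
tool_rot: [[-0.992, -0.011, 0.122], [-0.122, 0.003, -0.992], [0.011, -1.0, -0.004]]
force: [0.5, -0.8, -2.6]
finger_gap: 23.5
[[-0.99 -0.01  0.12]
 [-0.12  0.   -0.99]
 [ 0.01 -1.   -0.  ]] 7.027086859061942
delta tool to seat [-1.25 39.83 -0.27]
```

```bash
python3 -m crank '[[-0.5,12,-0.2,-0.3],[-0.4,10,0,0],[0,6,0,0],[0,4,0,0],[0,0,0,0],[0,0,0,0]]'
python3 - <<'E'
from h import *
s=state();R=np.array(s['tool_rot']);p=np.array(s['ee_pos']);print(R,np.degrees(np.arctan2(-R[1,0],-R[0,0])))
print('delta tool to seat',R.T@(np.array([527.8,235.4,41.9])-p))
E
```

```text
clock: 19.55
ee_pos: [527.9, 235.3, 46.8]
tool_rot: [[-0.992, -0.011, 0.128], [-0.128, 0.003, -0.992], [0.011, -1.0, -0.004]]
force: [0.0, -0.0, -2.4]
finger_gap: 23.7
[[-0.99 -0.01  0.13]
 [-0.13  0.   -0.99]
 [ 0.01 -1.   -0.  ]] 7.337800869743003
delta tool to seat [-0.01  4.88 -0.07]
```

```bash
f='ee_pos|force'; python3 -m crank '[[0,2,0,0],[0,1.5,0,0],[0,0,0,0]]'|grep -E $f;python3 -m crank '[[0,1,0,0],[0,0,0,0]]'|grep -E $f;python3 -m crank '[[0,0.7,0,0],[0,0,0,0]]'|grep -E $f
```

```text
ee_pos: [528.1, 235.5, 43.7]
force: [-0.2, -1.1, -2.9]
ee_pos: [528.3, 235.5, 42.9]
force: [0.2, 0.2, -2.8]
ee_pos: [528.4, 235.6, 42.8]
force: [0.1, -0.2, -2.4]
```

```bash
f='ee_pos|force'; python3 -m crank '[[0,0.8,0,0],[0,0,0,0]]'|grep -E $f;python3 -m crank '[[0,0.7,0,0],[0,0,0,0]]'|grep -E $f;python3 -m crank '[[0,0.7,0,0],[0,0,0,0]]'|grep -E $f
```

```text
ee_pos: [528.4, 235.6, 42.7]
force: [-0.8, -0.2, -1.3]
ee_pos: [528.4, 235.6, 42.6]
force: [-1.9, -0.8, 0.2]
ee_pos: [528.4, 235.6, 42.6]
force: [-2.1, -0.2, 1.5]
```

```bash
python3 -m crank '[[0,0,0,0],[0,0,0,0],[0,0,0,0],[0,0,0,0],[0,0,0,0],[0,0,0,0],[0,0,0,0],[0,0,0,0]]' 85 30
python3 -m crank '[[0,-15,0,0],[0,-25,0,0],[0,-25,0,0],[0,-30,0,0],[0,-30,0,0],[0,0,0,0],[0,0,0,0],[0,0,0,0]]'
python3 - <<'E'
from h import *
shot('wrist','w15');shot('top','t4');crop('t4',185,165,405,305,3.6,'c21')
s=state();print(s['clock'])
E
```

```text
clock: 21.65
ee_pos: [528.9, 235.8, 41.9]
tool_rot: [[-0.992, -0.007, 0.128], [-0.128, 0.004, -0.992], [0.006, -1.0, -0.005]]
force: [0.1, -0.2, -0.0]
finger_gap: 81.2
clock: 22.45
ee_pos: [529.0, 235.0, 170.2]
tool_rot: [[-0.992, -0.009, 0.128], [-0.128, 0.003, -0.992], [0.009, -1.0, -0.004]]
force: [-0.0, -0.2, -0.5]
finger_gap: 84.8
22.55
```

View pics/w15.png

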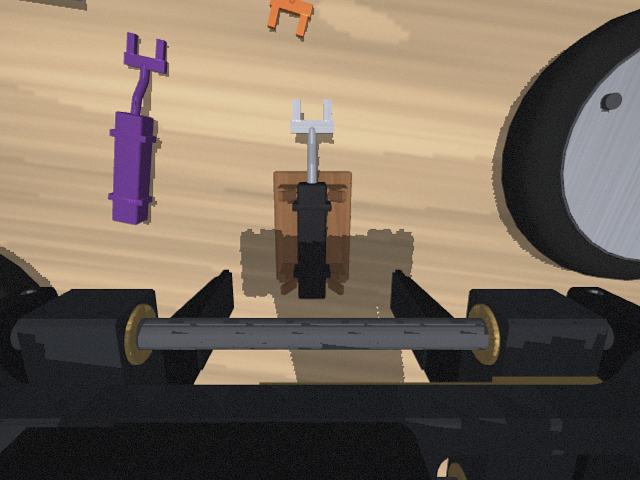

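View pics/c21.png

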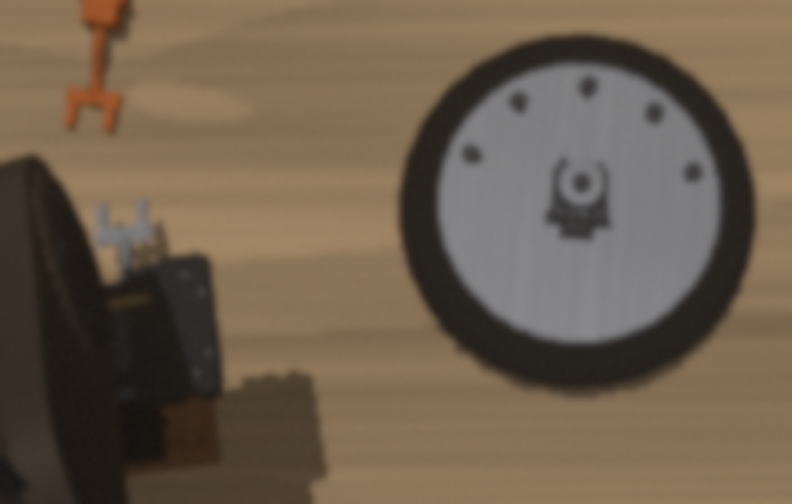

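```bash
python3 -m crank '[[0,0,35,0],[0,0,35,0],[0,0,35,0],[0,0,35,0],[0,0,35,0],[0,0,35,0],[0,0,35,0],[0,0,20,6],[0,0,0,6],[0,0,0,0],[0,0,0,0]]'
python3 - <<'E'
from h import *
im,d,E,c=load('w15')
for y in (190,215,240,260,285): print([px2w('w15',x,y).round(1) for x in (304,312,320)])
for q in ((297,102),(327,102)): print(px2w('w15',*q))
shot('wrist','w16')
shot('top','t5');crop('t5',185,165,405,305,3.6,'c23')
E
```

```text
clock: 23.65
ee_pos: [560.9, -38.1, 158.0]
tool_rot: [[-0.996, -0.027, -0.084], [0.084, 0.004, -0.996], [0.027, -1.0, -0.001]]
force: [0.8, 0.3, 0.0]
finger_gap: 84.6
[array([569.6, 247. ,  66.3]), array([570.4, 240.7,  66.3]), array([571.3, 234.4,  66.9])]
[array([549.4, 244.6,  66.2]), array([550.3, 238.1,  66.3]), array([551.2, 231.6,  66.5])]
[array([528.6, 242. ,  66.5]), array([529.4, 235.4,  66.3]), array([530.2, 228.8,  66. ])]
[array([511.2, 239.9,  66.4]), array([512.1, 233.2,  66.3]), array([512.7, 226.4,  65.6])]
[array([488.8, 237.1,  66.4]), array([489.6, 230.3,  66.2]), array([490.5, 223.4,  66.2])]
[636.75 261.57  43.47]
[639.85 237.42  43.41]
```

View pics/w16.png

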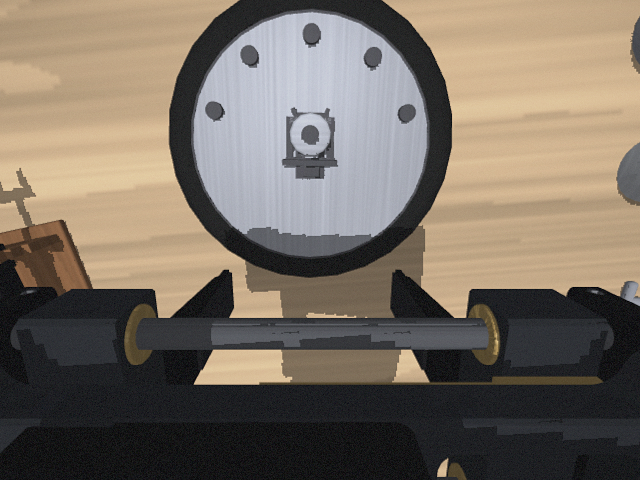

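View pics/c23.png

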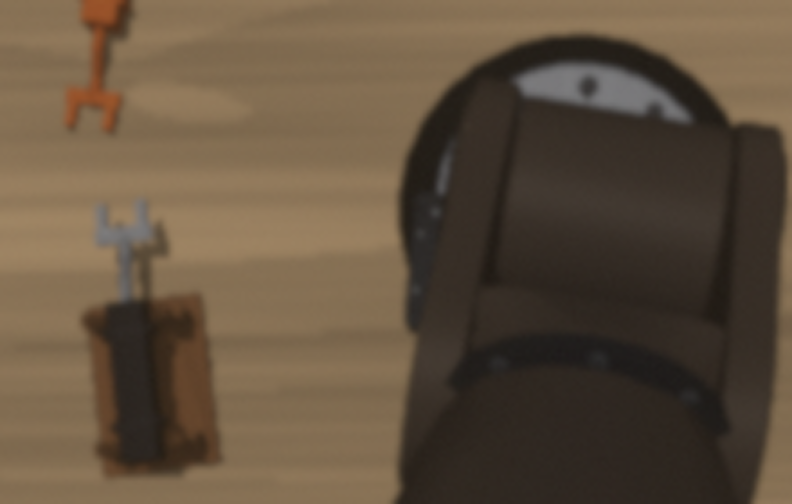

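Run:
```python
from h import *
crop('w16',270,95,350,190,6,'c24')
```

```text
(no output)
```

View pics/c24.png

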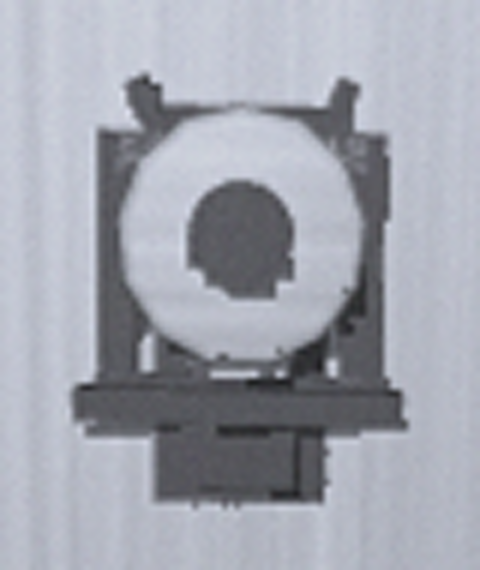

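Run:
```python
from h import *
g=lambda x,y,z=None: px2w('w16',270+x/6,95+y/6,z)
u=np.array([np.cos(np.radians(-5.7)),np.sin(np.radians(-5.7)),0]);n=np.array([-u[1],u[0],0])
A=(g(120,238,84)+g(362,238,84)+g(240,112,84)+g(240,362,84))/4
L=(g(76,420,74)+g(402,424,74))/2
print(A,L,(A-L)@u,'expect 22',(A-L)@n)
```

```text
[641.98 -43.54  84.  ] [621.2  -41.53  74.  ] 20.877704153382492 expect 22 0.06255396384231204
```

```bash
python3 -c "
from workcell import *
print(finish_job()); print(state()['clock'])"
```

```text
the job is handed in; nothing more can be done
None
the job is handed in; nothing more can be done
```

The clip is snapped home on the axle, the fork tool is back in its cradle and released, and the job was handed in at about 24 s. No verdict was reported.

**Pushing:** I gripped the black fork, put its prongs around the clip's tail, and pushed in steps of 2 mm, then 1 mm and smaller once the clip met the axle. The axle shifted about 14 mm before it bore hard. At first only one side seemed to snap and the clip turned slightly. A few more small steps straightened it, and it then stopped hard. The push forces I read at the wrist stayed under about 7 N, but they were only read between steps.

**Last checks:**
- **Clip:** it sits straight, with both legs closed. The distance from lip to axle axis measured 20.9 mm in the last view, where home is 22 mm. The view while still pushing agreed with home: 7.6 mm from lip to the head's edge, where home is 7.5 mm. I put the 1 mm disagreement down to camera error, because the clip had already stopped hard.
- **Fork:** it lies level in both notches. The hand let go about 1 mm from where it gripped the fork.
- **Hand and bystanders:** the hand is clear of everything, and the arm never went near the grease tin, spacer or wrench. I took no final measurement of their positions.

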